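# Find the loose burnisher in the desk rack

### The job

One of the three burnishers standing in the illustrator's wooden rack has a worn socket: take each handle and gently try it side to side, along the rack, both ways, until you find the one with play. Work that one over to the side where it gives, lift it out and lower it, foot down, into the white pot without dropping it; leave the firm ones fully home in the rack and never push a handle hard.

Things in the scene. Friction and masses are not known exactly. Their poses are not given: they have to be found in the camera images.
- rack: fixed wooden rack 70 mm (x) by 250 mm (y, its long way) by 45 mm tall; origin: centre of its underside, z up. Three sockets along its y at -85, 0, +85 mm, a burnisher in each. Side to side means along its y. Any one socket may be the worn one; nothing outside shows which. A firm tool shifts about 1.5 mm each way and its T-foot is held: it cannot be lifted
- tool0: burnisher: wood handle 22 (x) by 18 (y) by 95 mm tall on a flat steel guard 32 (x) by 48 (y) by 6 mm; about 150 g. Origin: centre of the guard's underside, on the rack's top (45 mm up); z up the handle, top at +101 mm; x, y as the rack's. Hidden below: neck 8 mm wide (y), 22 mm long, then T-foot 23 (y) by 16 (x) mm, 10 mm tall. In the socket at rack y = -85 mm
- tool1: burnisher: wood handle 22 (x) by 18 (y) by 95 mm tall on a flat steel guard 32 (x) by 48 (y) by 6 mm; about 150 g. Origin: centre of the guard's underside, on the rack's top (45 mm up); z up the handle, top at +101 mm; x, y as the rack's. Hidden below: neck 8 mm wide (y), 22 mm long, then T-foot 23 (y) by 16 (x) mm, 10 mm tall. In the socket at rack y = 0 mm
- tool2: burnisher: wood handle 22 (x) by 18 (y) by 95 mm tall on a flat steel guard 32 (x) by 48 (y) by 6 mm; about 150 g. Origin: centre of the guard's underside, on the rack's top (45 mm up); z up the handle, top at +101 mm; x, y as the rack's. Hidden below: neck 8 mm wide (y), 22 mm long, then T-foot 23 (y) by 16 (x) mm, 10 mm tall. In the socket at rack y = 85 mm
- socket0 (a point): centre of the socket mouth at rack y = -85 mm, on the rack's top; the origin of tool0 is here when home. If worn, the tool shifts about 10 mm to one side only (+y or -y, unknown), 1.5 mm to the other. Shifted 6 to 10 mm that way its foot clears the hidden cheek and it lifts straight up; pulled up from the centre it stops after 2 mm
- socket1 (a point): centre of the socket mouth at rack y = 0 mm, on the rack's top; the origin of tool1 is here when home. If worn, the tool shifts about 10 mm to one side only (+y or -y, unknown), 1.5 mm to the other. Shifted 6 to 10 mm that way its foot clears the hidden cheek and it lifts straight up; pulled up from the centre it stops after 2 mm
- socket2 (a point): centre of the socket mouth at rack y = 85 mm, on the rack's top; the origin of tool2 is here when home. If worn, the tool shifts about 10 mm to one side only (+y or -y, unknown), 1.5 mm to the other. Shifted 6 to 10 mm that way its foot clears the hidden cheek and it lifts straight up; pulled up from the centre it stops after 2 mm
- flex0 (a joint): sideways give of tool0's wooden handle in its stiff rubber ferrule, along its own y, in m: 0 at rest, 1 mm for each 8 N of side load, either sign. Keep it under 1.75 mm (14 N)
- flex1 (a joint): sideways give of tool1's wooden handle in its stiff rubber ferrule, along its own y, in m: 0 at rest, 1 mm for each 8 N of side load, either sign. Keep it under 1.75 mm (14 N)
- flex2 (a joint): sideways give of tool2's wooden handle in its stiff rubber ferrule, along its own y, in m: 0 at rest, 1 mm for each 8 N of side load, either sign. Keep it under 1.75 mm (14 N)
- foot0 (a point): centre of the underside of the foot of tool0, 32 mm below the tool's origin
- foot1 (a point): centre of the underside of the foot of tool1, 32 mm below the tool's origin
- foot2 (a point): centre of the underside of the foot of tool2, 32 mm below the tool's origin
- pot: white ceramic pot, open on top, 92 mm across and 75 mm tall, wall and floor 5 mm, 0.8 kg, loose; origin at the centre of its underside. A tool let go in it leans on the rim
- ink_a: small ink jar, 52 mm across, 60 mm tall, bystander; origin under its centre
- ink_b: amber ink bottle, 44 mm across, 75 mm tall, bystander; origin under its centre
- eraser: white eraser 45 x 22 x 13 mm, bystander; origin under its centre

How it is judged:
On the way, in this order (a step that is already met when the one before it is completed fails the run):
1. the loose tool is shifted at least 4.5 mm sideways in its socket while still down in it (((horizontal distance between tool0 and socket0 above 0.0045 m and z of tool0 in the frame of rack below 0.05 m) or (horizontal distance between tool1 and socket1 above 0.0045 m and z of tool1 in the frame of rack below 0.05 m) or (horizontal distance between tool2 and socket2 above 0.0045 m and z of tool2 in the frame of rack below 0.05 m))), for 0.05 s.
2. it is lifted clear of the rack, the other two still home (((z of foot0 in the frame of rack above 0.046 m and distance between tool1 and socket1 below 0.004 m and angle between each of tool1, tool2's own z axis and vertical below 0.06 rad and distance between tool2 and socket2 below 0.004 m) or (z of foot1 in the frame of rack above 0.046 m and distance between tool0 and socket0 below 0.004 m and angle between each of tool0, tool2's own z axis and vertical below 0.06 rad and distance between tool2 and socket2 below 0.004 m) or (z of foot2 in the frame of rack above 0.046 m and distance between tool0 and socket0 below 0.004 m and angle between each of tool0, tool1's own z axis and vertical below 0.06 rad and distance between tool1 and socket1 below 0.004 m))), for 0.1 s.
3. it is lowered foot down into the pot while still held (((horizontal distance between foot0 and pot below 0.042 m and z of foot0 in the frame of pot below 0.03 m and contact force between the fingers and tool0 above 0.3 N) or (horizontal distance between foot1 and pot below 0.042 m and z of foot1 in the frame of pot below 0.03 m and contact force between the fingers and tool1 above 0.3 N) or (horizontal distance between foot2 and pot below 0.042 m and z of foot2 in the frame of pot below 0.03 m and contact force between the fingers and tool2 above 0.3 N))), for 0.05 s.
At the end, for the whole second after the job is handed in: the loose burnisher stands at rest in the upright pot, its foot within 42 mm of the pot's axis and less than 30 mm above the pot's underside; the other two are home in their sockets, within 4 mm and upright within 0.06 rad (((horizontal distance between foot0 and pot below 0.042 m and z of foot0 in the frame of pot below 0.03 m and linear speed of each of tool0, pot below 0.03 m/s and angle between pot's own z axis and vertical below 0.1 rad and distance between tool1 and socket1 below 0.004 m and angle between each of tool1, tool2's own z axis and vertical below 0.06 rad and distance between tool2 and socket2 below 0.004 m) or (horizontal distance between foot1 and pot below 0.042 m and z of foot1 in the frame of pot below 0.03 m and linear speed of each of tool1, pot below 0.03 m/s and angle between pot's own z axis and vertical below 0.1 rad and distance between tool0 and socket0 below 0.004 m and angle between each of tool0, tool2's own z axis and vertical below 0.06 rad and distance between tool2 and socket2 below 0.004 m) or (horizontal distance between foot2 and pot below 0.042 m and z of foot2 in the frame of pot below 0.03 m and linear speed of each of tool2, pot below 0.03 m/s and angle between pot's own z axis and vertical below 0.1 rad and distance between tool0 and socket0 below 0.004 m and angle between each of tool0, tool1's own z axis and vertical below 0.06 rad and distance between tool1 and socket1 below 0.004 m))); the robot touches nothing.
It fails at once if a handle is forced: pushed sideways with more than 14 N, its ferrule giving over 1.75 mm (value of joint any of flex0, flex1, flex2 above 0.00175 m or value of joint any of flex0, flex1, flex2 below -0.00175 m).
It fails at once if the pot is knocked over or moved more than 40 mm (angle between pot's own z axis and vertical above 0.4 rad or distance of pot from where it was at the start of the episode above 0.04 m).
It fails at once if an ink bottle or the eraser is moved more than 20 mm (distance of any of ink_a, ink_b, eraser from where it was at the start of the episode above 0.02 m).
It also fails if it takes over 67 s, if anything falls off the work surface, if the arm or the gripper's body presses on something with over 40 N, if the wrist force passes 120 N, or if a joint passes its speed limit or range.

### The arm

A 6-joint arm with a two-finger parallel gripper is mounted at the origin on the work surface. World frame = base frame: x ahead of the robot, y to its left, z up, the work surface at z = 0. Lengths are in m, angles in rad, forces in N, time in s.
With the tool pointing down it reaches from about 0.325 to 0.775 m from the base axis. Payload 5.5 kg.
Tool frame: the origin (TCP) lies between the finger pads; the fingertips stand 8 mm ahead of it and the grasp point (between the pads) lies 11 mm behind it (tcp_to_tips is the distance from the TCP to the fingertips, in m); z points along the fingers, y is the direction in which the jaws open and shut (so a half turn about z gives the same grasp; the last joint's range is limited). The gripper opens to 88 mm and grips with 3 to 60 N. Pads are 20 mm wide; open, the fingers measure 115 mm over their backs; the gripper's body (75 mm by 178 mm) begins 61 mm behind the grasp point.
Start: joints at [-1.367, 0.091, 1.231, -0, 1.82, -0.057], TCP at [0.155, -0.58, 0.231] pointing down, gripper open.
Joint ranges: [-2.87, 2.87], [-0.86, 2.18], [0.17, 2.46], [-1.51, 4.65], [0.06, 2.69], [-2.65, 2.65]. Speed limits (rad/s): [2.57, 2.57, 3.01, 3.14, 3.14, 3.14].

### API

Orientations are given as a unit quaternion [w, x, y, z].
In Python, from bench import * gives the robot as it stands. Calls block until the motion is done:
- move_to(position, orientation): joint-space move of the TCP to a pose.
- move_l(position, speed=0.15, orientation=None): straight line of the TCP; orientation=None keeps the orientation; speed is the mean speed in m/s.
- movej(angles): joint-space move.
- gripper_open() and close(): open the fingers fully, or close them until they stop; the grip force is fixed at half the most.
- hold(seconds).
- inverse_kinematics(position, orientation): joint angles nearest the present ones, or None.
- state(): the state.
- get_image(name): name is "scene" or "top" or "wrist"; returns a dict with "frame" (420x560x3 uint8, blue, green, red), "depth" (420x560 float32, m along the optical axis (not along the pixel's ray), 0 where there is no reading), "camera_matrix" (3x3 intrinsics, pixels), "view" (4x4, takes a point from world to camera coordinates). Camera axes: x right, y up, looking along -z (the intrinsics and any distortion apply to the point x, -y, -z); pixel columns grow to the right and rows downward; lengths in m; the calibration is good to about 2 mm. A picture is of the moment at which its call begins.
A pose or a line that the arm cannot do raises IKError and nothing moves.
- job_done(): hands the job in, once; it reports no verdict.
The state is a dict: "time": time; "joint_pos": joint angles; "dq": joint speeds; "joint_torque": joint torques, N m; "ee_pos": TCP position; "ee_rot": TCP orientation; "ft_force": force on the tool from outside, world axes, zero at the start; "moment": the same for the moment, N m; "finger_gap": finger opening in m.
Only numpy, scipy, OpenCV 4.12 (cv2) and the standard library are available. Lean on these libraries where they do the work, as an engineer would, in place of code of your own. Each camera call takes 0.05 s, during which the arm holds its last target.

## Working session

There is one attempt and no reset: what is moved stays moved. The work goes in short steps, each a Python script; the robot and the scene stay as the last script left them, time stands still between calls to the robot, and variables do not carry over. Pictures are saved under pics/ and viewed, and the job is handed in when it is done.

```bash
mkdir -p pics; ls
python3 - <<'E'
from bench import *
import cv2,numpy as np
for n in ["scene","top","wrist"]:
    d=get_image(n); cv2.imwrite(f"pics/{n}0.png",d["frame"]); np.savez(f"{n}0.npz",**{k:d[k] for k in d if k in("frame","depth","camera_matrix","view")})
    print(n,d["camera_matrix"].round(1).tolist(),d["view"].round(3).tolist(), d.keys())
print(state())
E
```

```text
pics
scene [[394.1, 0.0, 279.1], [0.0, 394.1, 204.3], [0.0, 0.0, 1.0]] [[-0.436, 0.9, -0.016, 0.286], [-0.684, -0.32, 0.656, 0.318], [0.585, 0.297, 0.755, -1.304], [0.0, 0.0, 0.0, 1.0]] dict_keys(['frame', 'depth', 'camera_matrix', 'view'])
top [[461.1, 0.0, 277.7], [0.0, 461.1, 213.9], [0.0, 0.0, 1.0]] [[-0.02, -1.0, 0.001, -0.027], [0.994, -0.02, 0.104, -0.554], [-0.104, 0.003, 0.995, -0.824], [0.0, 0.0, 0.0, 1.0]] dict_keys(['frame', 'depth', 'camera_matrix', 'view'])
wrist [[372.8, 0.0, 281.8], [0.0, 372.8, 207.0], [0.0, 0.0, 1.0]] [[0.258, -0.966, -0.001, -0.6], [0.932, 0.249, -0.262, 0.03], [0.253, 0.066, 0.965, -0.39], [0.0, 0.0, 0.0, 1.0]] dict_keys(['frame', 'depth', 'camera_matrix', 'view'])
{'time': 0.15, 'joint_pos': array([-1.36665458e+00,  9.16845535e-02,  1.23161067e+00,  2.72346780e-05,
        1.81981909e+00, -5.67068817e-02]), 'dq': array([ 1.34078023e-03, -1.04365791e-03, -4.84166013e-03,  1.84920777e-03,
        6.61689928e-04,  6.49928723e-05]), 'joint_torque': array([ 2.51535959e-03, -4.47045994e+01, -4.06908095e+01,  6.99947868e-02,
        2.74959550e-02, -9.76796764e-05]), 'ee_pos': array([ 0.15469854, -0.57948564,  0.22976665]), 'ee_rot': array([-7.59732575e-04,  9.91506077e-01,  1.30058144e-01, -4.28714129e-05]), 'ft_force': array([0.34068974, 0.33514611, 0.02025988]), 'moment': array([-0.00045872,  0.01646678, -0.00154443]), 'finger_gap': 0.08798477275539529}
```

View pics/scene0.png

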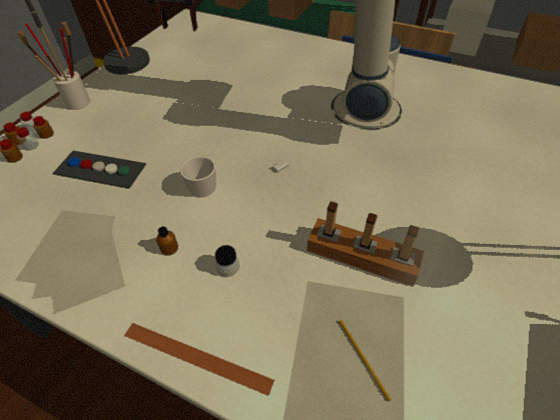

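View pics/top0.png

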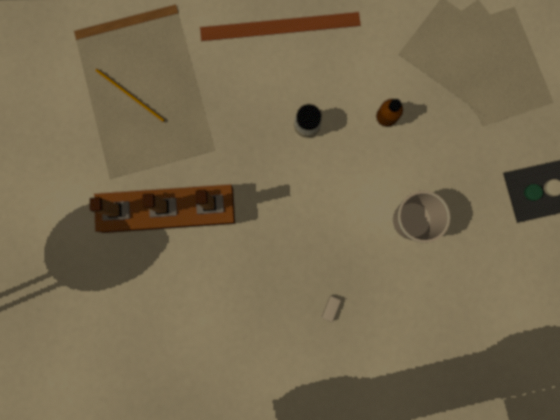

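The top view shows the rack at about (95..235, 187..231), with handle tops near (97,204), (150,201) and (203,197). The pot rim is at (424,217), the jars at (308,118) and (390,112), and the eraser at (332,307). Next I'll localise these from depth.

```bash
cat > helpers.py <<'E'
import numpy as np,cv2
def cloud(d):
    D=d["depth"];K=d["camera_matrix"];V=d["view"]
    v,u=np.mgrid[:D.shape[0],:D.shape[1]]
    x=(u-K[0,2])/K[0,0]*D; y=(v-K[1,2])/K[1,1]*D
    P=np.stack([x,-y,-D,np.ones_like(D)],-1)@np.linalg.inv(V).T
    P=P[...,:3]; P[D<=0]=np.nan
    return P
E
python3 - <<'E'
from helpers import *
for n in ["top","scene"]:
    d=np.load(n+"0.npz"); P=cloud(d)
    z=P[...,2]
    print(n,"table z",np.nanmedian(z))
    def comps(m,minn=15):
        k,l,s,c=cv2.connectedComponentsWithStats(m.astype(np.uint8))
        for i in range(1,k):
            if s[i,4]>=minn:
                Q=P[l==i]; r=cv2.minAreaRect((Q[:,:2]*1000).astype(np.float32))
                print("  ",s[i].tolist(),"mean",Q.mean(0).round(4),"rect",np.round(r[0],1),np.round(r[1],1),round(r[2],2),"z",np.nanpercentile(Q[:,2],[5,50,95]).round(4))
    inr=(P[...,0]>.2)&(P[...,0]<.9)&(np.abs(P[...,1])<.55)
    print("obj");comps(inr&(z>.008)&(z<.3),40)
    print("handletop");comps(inr&(z>.138)&(z<.156),5)
    print("guard");comps(inr&(z>.0485)&(z<.056),10)
    print("racktop");comps(inr&(z>.042)&(z<.0485),10)
    print("potrim");comps(inr&(z>.070)&(z<.08),10)
E
```

```text
top table z 0.0015819995730463887
obj
   [95, 68, 37, 30, 123] mean [0.8197 0.2782 0.0099] rect [818.7 277. ] [92.4  7. ] 51.68 z [0.0082 0.0097 0.0121]
   [133, 96, 31, 26, 103] mean [0.7656 0.2098 0.0101] rect [765.4 209.5] [75.3  6.5] 52.09 z [0.0084 0.0099 0.0128]
   [376, 98, 27, 29, 582] mean [ 0.7361 -0.2475  0.0505] rect [ 741.1 -251.2] [43.1 40.6] 47.06 z [0.0168 0.0514 0.077 ]
   [294, 103, 28, 34, 752] mean [ 0.7228 -0.0958  0.0511] rect [726.8 -96.4] [48.3 49.2] 18.31 z [0.0194 0.0599 0.0632]
   [517, 165, 30, 52, 494] mean [ 0.5892 -0.5189  0.0137] rect [ 589.1 -524.8] [ 52.  101.7] 80.97 z [0.0082 0.0109 0.021 ]
   [508, 170, 13, 27, 89] mean [ 0.6039 -0.4882  0.0092] rect [ 605.  -488.9] [50.  22.2] 0.62 z [0.0081 0.009  0.0115]
   [543, 181, 7, 14, 65] mean [ 0.5946 -0.5472  0.0154] rect [ 595.2 -546.9] [25.   5.8] 0.59 z [0.0085 0.0162 0.0208]
   [89, 184, 146, 49, 5656] mean [0.5642 0.1662 0.0611] rect [567.8 170.7] [ 70.6 251. ] 2.85 z [0.0414 0.0471 0.1466]
   [393, 190, 57, 52, 1731] mean [ 0.5419 -0.302   0.0478] rect [ 539.4 -291.8] [90.3 89.7] 43.45 z [0.0086 
[... 5454 characters left out ...]
 264, 10, 2, 11] mean [ 0.7441 -0.0878  0.0471] rect [744.1 -88.9] [ 3.  19.9] 24.15 z [0.0463 0.047  0.0479]
potrim
   [181, 156, 35, 26, 221] mean [ 0.5355 -0.2905  0.0739] rect [ 535.1 -291. ] [90.  89.7] 63.96 z [0.0704 0.0742 0.0772]
   [158, 226, 10, 9, 68] mean [ 0.7393 -0.2511  0.0743] rect [ 738.7 -251.5] [19.4 20.7] 38.31 z [0.0714 0.0744 0.0765]
   [325, 226, 10, 6, 25] mean [0.5767 0.089  0.0753] rect [575.7  90.4] [11.1 21.4] 39.74 z [0.0711 0.075  0.0798]
   [362, 239, 9, 4, 20] mean [0.5733 0.1708 0.075 ] rect [573.2 171.8] [ 3.  17.6] 8.33 z [0.0707 0.0752 0.0787]
   [401, 250, 9, 6, 27] mean [0.5695 0.256  0.0759] rect [569.3 255.9] [17.9  4.7] 87.34 z [0.0718 0.0761 0.0795]
```

```bash
cat >> helpers.py <<'E'
from scipy.spatial.transform import Rotation as Rn
C=np.array([0.5657,0.1709]); YW=np.radians(2.85)
YD=np.array([-np.sin(YW),np.cos(YW),0.]); XD=np.array([np.cos(YW),np.sin(YW),0.])
_y=-YD; _z=np.array([0,0,-1.]); _x=np.cross(_y,_z)
Q=Rn.from_matrix(np.stack([_x,_y,_z],1)).as_quat(scalar_first=True)
def sock(s): return np.array([C[0],C[1],0])+YD*s
POT=np.array([0.5375,-0.2914])
E
python3 - <<'E'
from bench import *
from helpers import *
p=sock(-.085); 
move_to([p[0],p[1],.20],Q)
s=state();print(s["time"],s["ee_pos"],s["ft_force"],s["joint_pos"].round(2))
d=get_image("wrist");cv2.imwrite("pics/wrist1.png",d["frame"])
P=cloud(d);z=P[...,2];m=(z>.138)&(z<.156)
k,l,st,c=cv2.connectedComponentsWithStats(m.astype(np.uint8))
for i in range(1,k):
    if st[i,4]>30:
        Qp=P[l==i];r=cv2.minAreaRect((Qp[:,:2]*1000).astype(np.float32));print(st[i],r)
E
```

```text
2.9167 [0.57007723 0.08527475 0.20003902] [-0.023692    0.57081412  0.65998902] [ 0.09  0.02  1.36 -0.    1.76  1.61]
[  0 210  21  39 667] ((563.653564453125, 249.21847534179688), (22.492631912231445, 8.926936149597168), 5.878720283508301)
[ 122  210   37   39 1271] ((567.5255126953125, 170.12802124023438), (22.58887481689453, 19.467029571533203), 1.8672475814819336)
[ 266  210   31   39 1171] ((571.761962890625, 85.52205657958984), (22.387903213500977, 18.04629135131836), 2.6410698890686035)
```

View pics/wrist1.png

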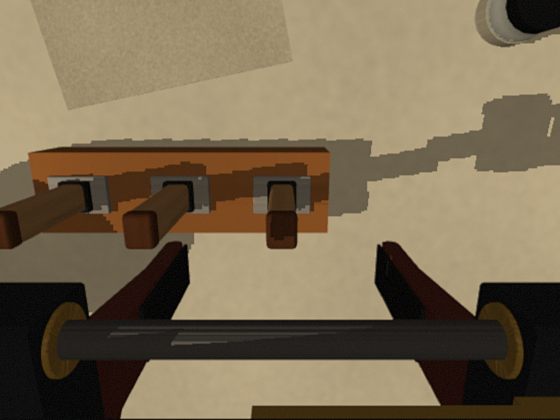

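The wrist view has the handle top at (282,229), midway between the fingers at columns 187 and 377. I'll descend, grip it and probe gently.

```bash
cat >> helpers.py <<'E'
ZG=0.101
def probe(s, lim=5.0, maxd=0.006, step=0.0007):
    import bench as b
    p=sock(s)+XD*.001
    if np.linalg.norm(b.state()["ee_pos"][:2]-p[:2])>.01:
        b.move_to([p[0],p[1],.19],Q)
    b.move_l([p[0],p[1],ZG],speed=.12)
    f0=b.state()["ft_force"]; b.close(); st=b.state()
    print("t",st["time"],"gap",st["finger_gap"],"F after close",(st["ft_force"]-f0).round(2),"ee",st["ee_pos"].round(4),"f0",f0.round(2))
    e0=np.array([p[0],p[1],ZG])
    for sg in (1,-1):
        d=0
        while d<maxd:
            d+=step
            b.move_l(e0+YD*sg*d,speed=.02)
            st=b.state(); F=(st["ft_force"]-f0)@YD; act=(st["ee_pos"]-e0)@YD
            print("  cmd %+.1f act %+.2f F %+.2f t %.2f"%(sg*d*1e3,act*1e3,F,st["time"]))
            if -F*sg>lim: break
        else:
            print("LOOSE",sg); return sg,e0,f0
        b.move_l(e0,speed=.03)
    return 0,e0,f0
E
python3 - <<'E'
from helpers import *
print(probe(-.085))
E
```

```text
t 5.0167 gap 0.01770508867007988 F after close [-0.43 -0.06 -1.57] ee [0.5709 0.086  0.1009] f0 [0.09 0.31 0.48]
  cmd +0.7 act +0.64 F -1.44 t 5.27
  cmd +1.4 act +1.24 F -1.65 t 5.52
  cmd +2.1 act +1.59 F -3.28 t 5.77
  cmd +2.8 act +1.91 F -6.11 t 6.02
  cmd -0.7 act -0.32 F -0.14 t 6.52
  cmd -1.4 act -1.37 F +0.69 t 6.77
  cmd -2.1 act -2.16 F -0.42 t 7.02
  cmd -2.8 act -2.88 F +0.01 t 7.27
  cmd -3.5 act -3.55 F -0.16 t 7.52
  cmd -4.2 act -4.24 F -0.83 t 7.77
  cmd -4.9 act -4.92 F +0.10 t 8.02
  cmd -5.6 act -5.65 F -1.35 t 8.27
  cmd -6.3 act -6.37 F +0.12 t 8.52
LOOSE -1
(-1, array([0.57092508, 0.08605486, 0.101     ]), array([0.08539083, 0.30658022, 0.47537634]))
```

Tool at y≈0.086 has play toward −y. I'll go on to 8 mm, then lift slowly while watching the force.

Run:
```python
from bench import *
from helpers import *
e0=sock(-.085)+XD*.001; f0=state()["ft_force"]
for d in (.0072,.008):
    move_l([*(e0-YD*d)[:2],ZG],speed=.02); s=state(); print(d,(s["ft_force"]-f0).round(2),((s["ee_pos"]-e0)@YD*1e3).round(2))
e=e0-YD*.008
ok=True
for dz in (.003,.006,.012,.022,.045):
    move_l([e[0],e[1],ZG+dz],speed=.03); s=state(); print(dz,s["ee_pos"].round(4),(s["ft_force"]-f0).round(2),s["finger_gap"].__round__(4),s["time"])
    if (s["ft_force"]-f0)[2]<-8: ok=False;print("stuck");break
if ok:
    move_l([e[0],e[1],ZG+.10],speed=.1)
d=get_image("scene");cv2.imwrite("pics/scene2.png",cv2.resize(d["frame"][130:300,250:480],None,fx=3,fy=3))
d=get_image("top");cv2.imwrite("pics/top2.png",d["frame"]);P=cloud(d);z=P[...,2]
m=(z>.07)&(z<.08)&(P[...,1]<-.2)&(P[...,0]<.65)
r=cv2.minAreaRect((P[m][:,:2]*1000).astype(np.float32));print("pot",r)
print(state()["time"])
```

```text
0.0072 [-0.96 -0.68  0.26] -7.26
0.008 [-1.13 -0.56 -0.36] -8.05
0.003 [0.5715 0.0781 0.1045] [-1.19 -0.91  0.08] 0.018 9.2667
0.006 [0.5715 0.0781 0.1074] [-1.1  -0.92  0.29] 0.0182 9.5167
0.012 [0.5715 0.0781 0.1135] [-0.02 -1.24  0.25] 0.0182 9.8667
0.022 [0.5715 0.0781 0.1233] [-1.36 -0.2  -1.22] 0.018 10.35
0.045 [0.5712 0.0781 0.1458] [-1.5  -0.25 -0.28] 0.0178 11.2667
pot ((539.1420288085938, -291.9837341308594), (90.77120208740234, 89.83596801757812), 21.68747901916504)
12.0667
```

View pics/scene2.png

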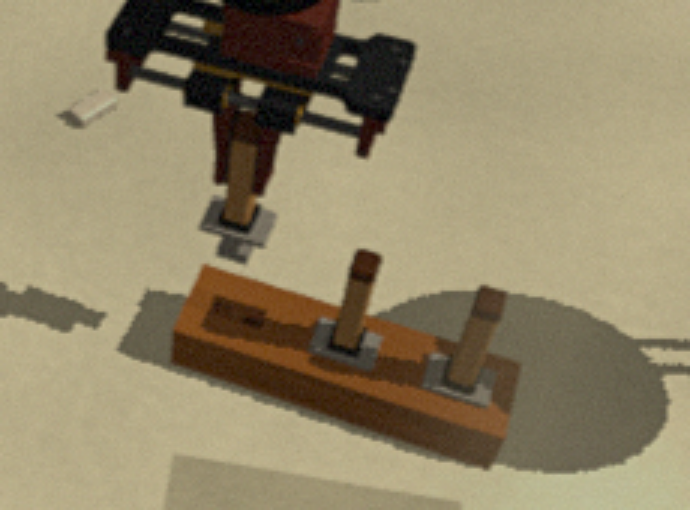

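The burnisher is out with its T-foot visible at about (235,250) in this crop, and the other two are still upright and seated. Next is the move over the pot.

Run:
```python
from bench import *
from helpers import *
t=np.array([.5380,-.2915])
s=state()
move_l([s["ee_pos"][0],s["ee_pos"][1],.235],speed=.1)
move_l([t[0],t[1],.235],speed=.12)
move_l([t[0],t[1],.215],speed=.08)
hold(.3)
s=state();print(s["time"],s["ee_pos"],s["ft_force"],s["finger_gap"])
for n in("scene","top","wrist"):
    d=get_image(n);f=d["frame"]
    if n=="scene": f=cv2.resize(f[60:260,100:330],None,fx=3,fy=3)
    cv2.imwrite(f"pics/{n}3.png",f)
    if n=="scene":
        P=cloud(d);np.save("P3.npy",P)
        m=(np.hypot(P[...,0]-t[0],P[...,1]-t[1])<.045)&(P[...,2]>.09)&(P[...,2]<.19)
        h=np.histogram(P[m][:,2],bins=np.arange(.09,.19,.004));print(list(zip((h[1][:-1]*1e3).round(),h[0])))
        Qp=P[m]; Qp=Qp[(Qp[:,2]>.155)&(Qp[:,2]<.172)]; print(Qp.min(0),Qp.max(0))
```

```text
16.5 [ 0.53811772 -0.29160856  0.21549964] [-0.01938877  0.72755057 -1.33531885] 0.018116634811251555
[(np.float64(90.0), np.int64(0)), (np.float64(94.0), np.int64(0)), (np.float64(98.0), np.int64(0)), (np.float64(102.0), np.int64(0)), (np.float64(106.0), np.int64(0)), (np.float64(110.0), np.int64(0)), (np.float64(114.0), np.int64(0)), (np.float64(118.0), np.int64(0)), (np.float64(122.0), np.int64(0)), (np.float64(126.0), np.int64(7)), (np.float64(130.0), np.int64(14)), (np.float64(134.0), np.int64(20)), (np.float64(138.0), np.int64(16)), (np.float64(142.0), np.int64(6)), (np.float64(146.0), np.int64(5)), (np.float64(150.0), np.int64(2)), (np.float64(154.0), np.int64(0)), (np.float64(158.0), np.int64(15)), (np.float64(162.0), np.int64(61)), (np.float64(166.0), np.int64(54)), (np.float64(170.0), np.int64(31)), (np.float64(174.0), np.int64(17)), (np.float64(178.0), np.int64(13)), (np.float64(182.0), np.int64(18))]
[ 0.51698987 -0.31379214  0.15876811] [ 0.55330033 -0.26565769  0.17176554]
```

View pics/scene3.png

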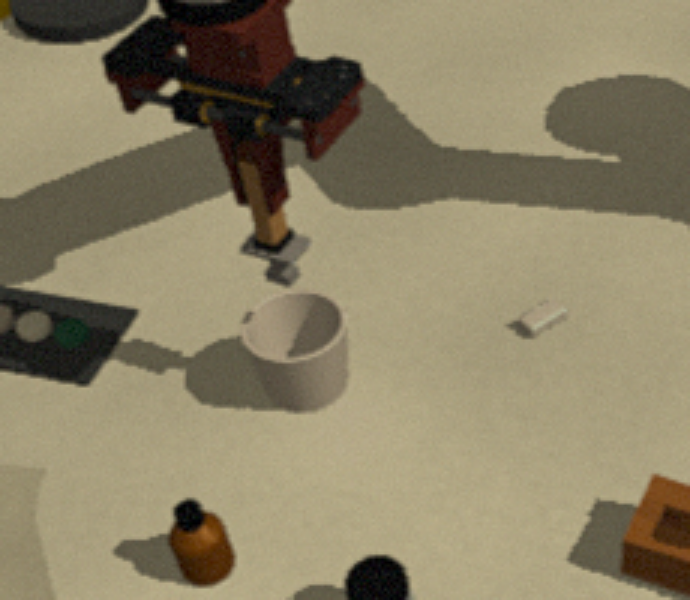

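View pics/wrist3.png

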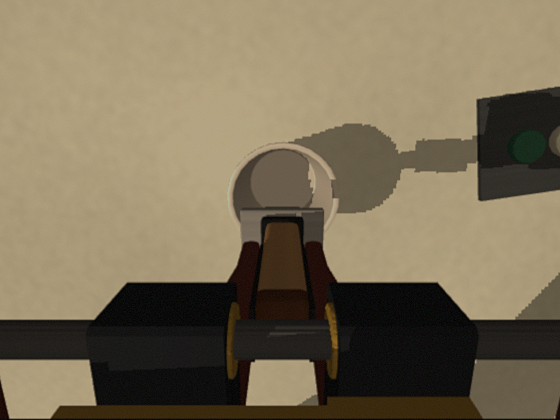

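The tool hangs upright over the pot, with the wrist view showing the guard at (282,225) in line with the pot at column 283. Foot height (~0.127 m) matches no slip. Lowering now.

Run:
```python
from bench import *
from helpers import *
t=np.array([.5380,-.2915])
hold(.2); f0=state()["ft_force"]
for zz in (.16,.125,.105,.099):
    move_l([t[0],t[1],zz],speed=.07); s=state(); print(zz,s["ee_pos"].round(4),(s["ft_force"]-f0).round(2),s["time"])
    if np.abs(s["ft_force"]-f0).max()>6: print("contact");break
else:
    zz=.099
    while zz>.0885:
        zz-=.001
        move_l([t[0],t[1],zz],speed=.02); hold(.1); s=state(); F=(s["ft_force"]-f0).round(2);print(round(zz,4),s["ee_pos"].round(4),F,s["time"])
        if F[2]>4 or np.abs(F[:2]).max()>5: break
for n in("scene","top"):
    d=get_image(n);f=d["frame"]
    if n=="scene": f=cv2.resize(f[60:260,100:330],None,fx=3,fy=3)
    cv2.imwrite(f"pics/{n}4.png",f)
```

```text
0.16 [ 0.5382 -0.2916  0.1606] [-1.61  0.03  0.69] 17.7833
0.125 [ 0.5379 -0.2914  0.1248] [-1.1  -0.01  1.44] 18.4333
0.105 [ 0.5376 -0.2913  0.1041] [-1.75  0.12  1.6 ] 18.8667
0.099 [ 0.5378 -0.2914  0.0986] [-0.4   0.19  0.34] 19.1167
0.098 [ 0.5381 -0.2915  0.0982] [-0.63 -0.47 -0.13] 19.4667
0.097 [ 0.538  -0.2915  0.097 ] [-0.93  1.2   0.31] 19.8167
0.096 [ 0.538  -0.2915  0.096 ] [-1.14  0.4   0.91] 20.1667
0.095 [ 0.538  -0.2915  0.095 ] [-0.42 -0.4   0.12] 20.5167
0.094 [ 0.538  -0.2915  0.094 ] [-0.43  0.48  0.74] 20.8667
0.093 [ 0.538  -0.2916  0.0939] [-3.41  1.66  7.18] 21.2167
```

View pics/scene4.png

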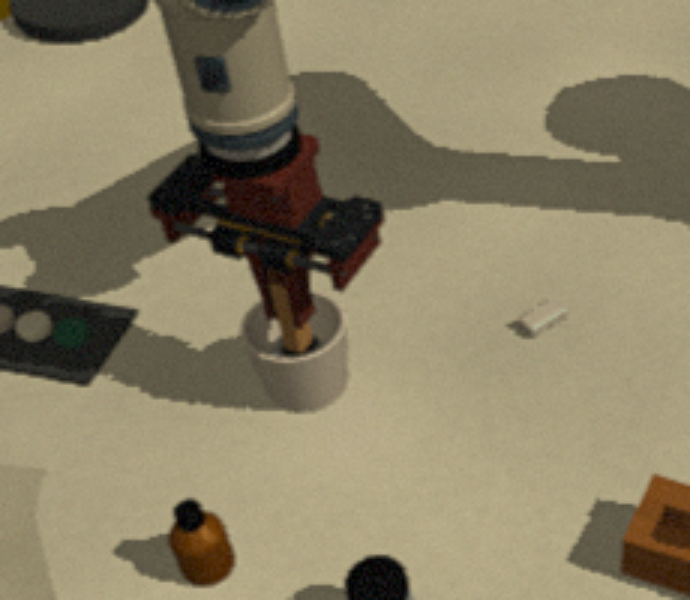

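The tool is inside the pot with its foot on the floor (contact at 0.0935 m, as expected). I'll release, retreat and check.

Run:
```python
from bench import *
from helpers import *
t=np.array([.5380,-.2915])
move_l([*t,.0938],speed=.02)
gripper_open(); hold(.5); s=state();print(s["time"],s["finger_gap"],s["ft_force"])
move_l([*t,.20],speed=.08); move_l([t[0]-.08,t[1],.30],speed=.15); hold(.5)
print(state()["time"],state()["ft_force"])
for n in("scene","top"):
    d=get_image(n);f=d["frame"];P=cloud(d);z=P[...,2]
    def rect(m): 
        r=cv2.minAreaRect((P[m][:,:2]*1000).astype(np.float32)); return np.round(r[0],1),np.round(r[1],1)
    near=np.hypot(P[...,0]-t[0],P[...,1]-t[1])<.065
    print(n,"pot",rect(near&(z>.07)&(z<.08)),"handle top",rect(near&(z>.12)&(z<.16)),"zmax",np.nanmax(z[near&(z<.17)]))
    for s_ in(0,.085):
        q=sock(s_); nr=np.hypot(P[...,0]-q[0],P[...,1]-q[1])<.035
        print("  tool",s_,rect(nr&(z>.138)&(z<.156)),"guard",rect(nr&(z>.0485)&(z<.056)),"z",np.nanmedian(z[nr&(z>.138)&(z<.156)]))
    if n=="scene": f=cv2.resize(f[100:300,150:440],None,fx=2.7,fy=2.7)
    cv2.imwrite(f"pics/{n}5.png",f)
```

```text
23.2167 0.08810116393078402 [ 0.0644208   0.81113848 -0.16832477]
26.1917 [-0.15365422 -0.09710714  0.01650336]
scene pot (array([ 536.8, -289.4]), array([86.9, 90.3])) handle top (array([ 535.8, -290.3]), array([23.6, 21.1])) zmax 0.1420860629437839
  tool 0 (array([564.3, 171.1]), array([24.7, 18.4])) guard (array([564. , 170.9]), array([33.7, 47.8])) z 0.1456534547498025
  tool 0.085 (array([560.7, 255.6]), array([22.4, 18.4])) guard (array([567.8, 256. ]), array([49.4, 47.9])) z 0.14598040196426038
top pot (array([ 539.8, -291.8]), array([89.2, 91.1])) handle top (array([ 539.4, -291. ]), array([23. , 19.2])) zmax 0.1439119541626953
  tool 0 (array([567.7, 170.3]), array([22.8, 19.1])) guard (array([565. , 166.7]), array([59.1, 66.1])) z 0.14681964772654016
  tool 0.085 (array([563.4, 255. ]), array([22.2, 19.4])) guard (array([561. , 254.2]), array([62.2, 68.7])) z 0.14674364244121074
```

View pics/scene5.png

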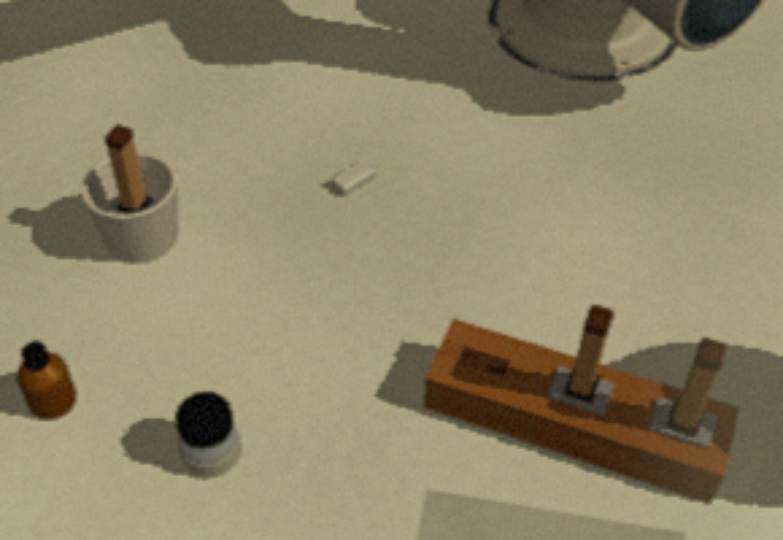

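The burnisher is standing upright in the pot at (125,170), the other two are home at (585,365) and (695,395), and the gripper is clear. Handing in.

```bash
python3 -c "
from bench import *
job_done(); print(state()['time'])"
```

```text
the job is handed in; nothing more can be done
the job is handed in; nothing more can be done
```

The loose burnisher is now standing upright in the white pot, and the job is handed in at about 26 s of the 67 s allowed.

- **Finding it:** I tried the handle at the rack's low-y end first (world y ≈ 0.086, tool0 by my frame). It stopped after about 1.5 mm toward +y. The side force there read 6.1 N, the highest I saw against the 14 N limit. It slid freely toward −y, so I did not need to try the other two.
- **Moving it:** I worked it 8 mm to that side and lifted it straight out with no resistance. I then lowered it, still gripped, until the foot met the pot floor (about 7 N), released it and backed away.

Final camera checks:
- **In the pot:** the handle top sits within about 1 mm of the pot's axis, at the height expected with the foot on the floor.
- **Pot:** it is within about 2 mm of where it started.
- **Other two tools:** I never touched them. Both cameras put them within about 1 mm of their first measured positions and at full height.
- **Bystanders:** in the last picture the jars and eraser look undisturbed, though I did not re-measure them.

The top and scene cameras differ by 2–4 mm in x throughout, slightly more than the stated 2 mm. I averaged them, and nothing depended on the difference. Two of the last guard measurements from the top view, and one from the scene view, picked up extra rack points. For the other two tools I therefore relied on the handle tops.

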